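# Index the turntable and hold the dark cap down on its pin

## Robot

A 6-joint arm with a two-finger parallel gripper is mounted at the origin on a cart in front of the work surface, level with it; the furniture and walls round the work are solid. World frame = base frame: x ahead of the robot, y to its left, z up, the work surface at z = 0. Lengths are in m, angles in degrees, forces in N, time in s.
With the tool pointing down it reaches from about 0.25 to 0.725 m from the base axis. Payload 9.7 kg.
Tool frame: the origin (TCP) lies between the finger pads, 19 mm behind the fingertips; this is the grasp point; z points along the fingers, y is the line along which they close (so a half turn about z gives the same grasp; the last joint's range is limited). The gripper opens to 85 mm and grips with 20 to 120 N. Pads are 22 mm wide; open, the fingers measure 114 mm over their backs; the gripper's body (76 mm by 85 mm) begins 54 mm behind the grasp point. The pads swing forward as they close: fully open they stand 13 mm farther back than shut.
Start: joints at [71.333, 4.979, 10.078, 95.1, 0, 90], TCP at [0.176, 0.521, 0.25] pointing down, gripper open.
Joint ranges: [-179.16, 179.16], [-48.56, 103.87], [-65.8, 70.77], [-126.05, 130.52], [-82.76, 87.17], [-180, 180]. Speed limits (degrees/s): [127.2, 127.2, 147.25, 180, 180, 180].

## Interface

Orientations are given as [roll, pitch, yaw] about the fixed x, y, z axes, in that order (R = Rz(yaw) Ry(pitch) Rx(roll)).
In Python, from workcell import bot gives the robot as it stands.
- The arm moves only by the tool step_arm, never from a script. Its argument "targets" is a list of rows, each a list of 3 entries, a list of its own where there are three numbers: the opening, from 0 (shut) to 1 (fully open), then the shift along the world's x, y, z in mm, then the turn, a rotation vector about the world's x, y, z in rad. In form: [[grip, [tx, ty, tz], [wx, wy, wz]], ...]. A call has 1 to 8 rows; each row is the pose to reach, as a shift and turn from the pose commanded when the call began; what a row does not reach only later rows make up. A row lasts 1/10 s, in which the tool goes at most 50 mm and 8.59 degrees, less where a joint would pass 70% of its speed; a pose out of reach is approached as far as the arm can. A call with a gripper value outside its range is refused whole. The fingers move at their own pace and stop on an object; "force" is the grip in N (left out, the last holds). Time passes only in rows, so rows that repeat a pose let the fingers close. It gives the time, the measured TCP pose, the force, the opening and the grip force at its end, in the units of the state.
- bot.get_obs(): the state, without advancing time (a new reading comes with each control period).
- bot.camera(name): name is "side" or "top"; returns (picture, depth): 480x640x3 uint8, red, green, blue; 480x640 float32, m along the optical axis (not along the pixel's ray), 0 where there is no reading.
- bot.camera_params(name): a dict with "K" (3x3 intrinsics, pixels), "R" (3x3) and "t" (3): a world point X has camera coordinates R X + t. Camera axes: x right, y down, z forward; pixel columns grow to the right and rows downward; lengths in m; the calibration is good to about 2 mm. A picture is of the moment at which its call begins. camera_params takes no time and is no camera call.
- bot.job_done(): hands the job in; it is judged then, once.
The state is a dict: "time": time; "q": joint angles; "qd": joint speeds; "joint_efforts": joint torques, N m; "ee_pos": TCP position; "tcp_rot": TCP orientation; "wrist_force": force on the tool from outside, world axes, zero at the start; "torque": the same for the moment, N m; "opening": finger opening in m; "grasp_force": force on a finger pad.
Only numpy, scipy, OpenCV 4.12 (cv2) and the standard library are available. Lean on these libraries where they do the work, as an engineer would, in place of code of your own. Each camera call takes 0.05 s, during which the arm holds its last target. There are 200 camera calls.

## Task

Take a dark reference on the indexing stand: turn the turntable with its knob anticlockwise (seen from above) until the station with the locating pin has clicked in place in line with the parking track, and let go of the knob. Then take the black cap by its handle and slide it along the track, without lifting it off, until it drops over the pin, and press it fully down on its sprung pad. Finish while still holding the cap by its handle, pressed down; leave the things around undisturbed.

Things in the scene. Friction and masses are not known exactly. Their poses are not given: they have to be found in the camera images.
- stand: Fixed stand, grey and aluminium. Origin on the bench. Its y axis runs along the parking track; turntable axis vertical at x = 0, y = -40 mm. Track: level aluminium bar at x = 0 from y = +28.5 mm (open end by the turntable) to an end stop at y = +100 mm, top 34 mm above the bench. Guide rails both sides: 47 mm apart inside, 59 mm outside, tops 42 mm above the bench.
- turntable (a joint): Angle of the steel turntable (disc 124 mm across, top 22 mm above the bench), rad, positive anticlockwise from above. 0: pin in line with the track. Detents every 0.393 rad (22.5 degrees); it starts in the one at -0.393, -0.785 or -1.178 (one to three clicks away). Let go, it snaps to the nearest detent; peak detent torque about 0.35 N m. Stops at -1.5 and +0.25.
- knob_grip (a point): Grip point of the knob's bar, on the turntable's axis, 60 mm above the bench. The black bar is 36 mm long, 14 mm wide, 30 mm high (42 to 72 mm above the bench). The point turns with the turntable: bar length along its x axis, fingers close along its y axis. At joint 0 its axes are those of the stand.
- pin_top (a point): Top of the steel locating pin, fixed in the turntable 44 mm from its axis, in the middle of the round black pad: 8 mm diameter, coned tip, top 33 mm above the bench, 1 mm below the track's top. At joint 0 it is at x = 0, y = +4 mm of the stand's frame. The other seven stations are plugged flush and have no pin.
- pad (a joint): How far the sprung pad round the pin (34 mm across) is pressed down, m: 0 free (top 27 mm above the bench), 0.004 at its stop. Its spring takes 4 N to start and 8 N at the stop; the cap's weight alone does not move it.
- cap: Loose black cap, 44 x 44 mm, 16 mm thick, about 0.18 kg, parked on the track. Origin at the centre of its underside, where a blind vertical hole, 11 mm diameter and 12 mm deep, takes the pin. Origin above the bench: on the track 34 mm; dropped over the pin on the free pad 27 mm; fully pressed 23 mm. Its x, y axes lie along the stand's.
- cap_handle (a point): Grip point on the cap's metal bar handle, 38 mm above the cap's underside. The handle is 36 mm long (along the cap's y, the slide direction), 14 mm wide (fingers close along the cap's x) and rises from 16 to 48 mm above the underside.
- forceps_a: fine steel forceps lying flat, 129 x 15 x 9 mm, bystander beside the track. Leave alone.
- hex_key_short_x: black hex key lying flat, 64 x 26 x 10 mm, bystander beside the track. Leave alone.
- vial_a: small vial with a cap, 26 mm across, 55 mm high, bystander. Leave alone.
- petri_1: covered clear dish, 64 mm across, 16 mm high, bystander. Leave alone.
- bottle_stain: brown bottle, 43 mm across, 85 mm high, bystander. Leave alone.
- bottle_buffer: clear bottle, 54 mm across, 103 mm high, bystander. Leave alone.
- blade_box: small carton, 45 x 75 x 34 mm, bystander. Leave alone.

How it is judged:
By the outcome, as a careful person would: the job done as asked, in the order asked, and still so for the second after the job is handed in, while the arm keeps its last pose, push and grip.
It also fails if it takes over 45 s, if anything falls off the work surface, if the arm or the gripper's body presses on something with over 40 N, if the wrist force passes 120 N, or if a joint passes its speed limit or range.

## Working session

There is one attempt and no reset: what is moved stays moved. The work goes in short steps, Python scripts to look and compute and a tool call to move; the robot and the scene stay as the last step left them, time stands still between calls to the robot, and variables do not carry over. Pictures are saved under pics/ and viewed, at most 10 in all, crops included, and the job is handed in when it is done.

Besides the shell and the picture viewer there is one more tool, called after "Call:" as name([rows], argument=value, ...), one row to a line, values as JSON. step_arm: Moves the arm, as the interface text tells. Its arguments: {"type":"object","properties":{"targets":{"type":"array","items":{"type":"array"}},"force":{"type":"number"}},"required":["targets"]}

```bash
mkdir -p pics; ls; python3 - <<'E'
from workcell import bot
import cv2,numpy as np
for n in("top","side"):
    p,d=bot.camera(n); cv2.imwrite(f"pics/{n}0.png",p[:,:,::-1]); np.savez(f"{n}0.npz",p=p,d=d)
    c=bot.camera_params(n); print(n,np.round(c["K"],1).tolist(),np.round(c["R"],3).tolist(),np.round(c["t"],3).tolist())
o=bot.get_obs(); print({k:np.round(v,3).tolist() for k,v in o.items()})
E
```

```text
pics
top [[556.6, 0.0, 322.9], [0.0, 556.6, 235.6], [0.0, 0.0, 1.0]] [[-0.015, -1.0, -0.012], [-0.984, 0.017, -0.176], [0.176, 0.009, -0.984]] [0.153, 0.483, 1.678]
side [[442.4, 0.0, 321.2], [0.0, 442.4, 239.3], [0.0, 0.0, 1.0]] [[-1.0, -0.007, -0.01], [0.004, 0.562, -0.827], [0.011, -0.827, -0.562]] [0.46, -0.008, 1.167]
{'time': 0.1, 'q': [71.332, 5.007, 10.039, 95.1, 0.001, 90.0], 'qd': [-0.048, -0.013, 0.183, 0.014, 0.113, -0.044], 'joint_efforts': [0.0, -52.156, 46.565, 0.016, -0.0, -0.0], 'ee_pos': [0.176, 0.521, 0.249], 'tcp_rot': [-179.931, -0.001, 161.332], 'wrist_force': [0.049, 0.405, 0.954], 'torque': [-0.004, 0.035, 0.034], 'grasp_force': 0.0, 'opening': 0.085}
```

View pics/top0.png

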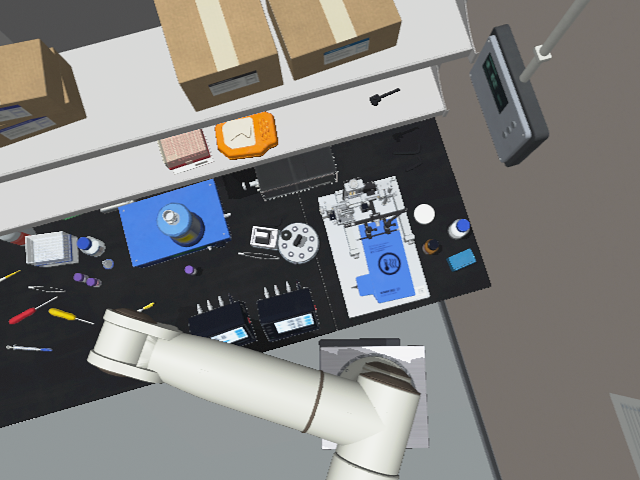

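View pics/side0.png

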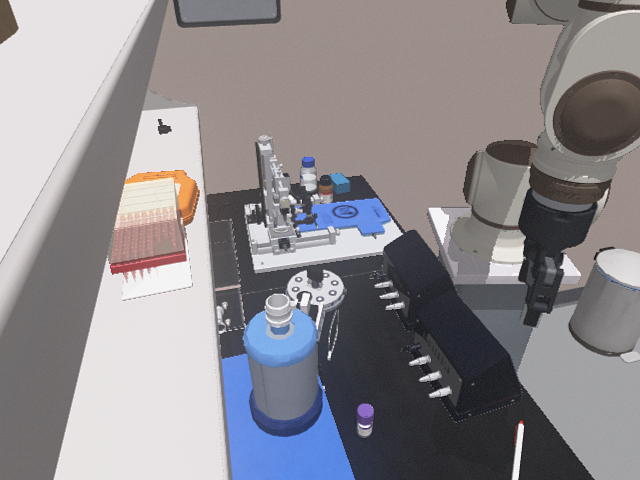

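The top view shows the turntable at about (299,243) and the track with the cap at about (264,237), with the forceps below it at (260,255). In the side view the turntable is at (316,288), and the bottle hides part of the track. I'll zoom in on both.

```bash
python3 - <<'E'
import cv2,numpy as np
t=np.load("top0.npz")["p"][205:275,225:335,::-1]; s=np.load("side0.npz")["p"][255:355,270:370,::-1]
a=cv2.resize(t,None,fx=7,fy=7,interpolation=cv2.INTER_CUBIC)
cv2.imwrite("pics/topz.png",a)
cv2.imwrite("pics/sidez.png",cv2.resize(s,None,fx=6,fy=6,interpolation=cv2.INTER_CUBIC))
E
```

```text
(no output)
```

View pics/topz.png

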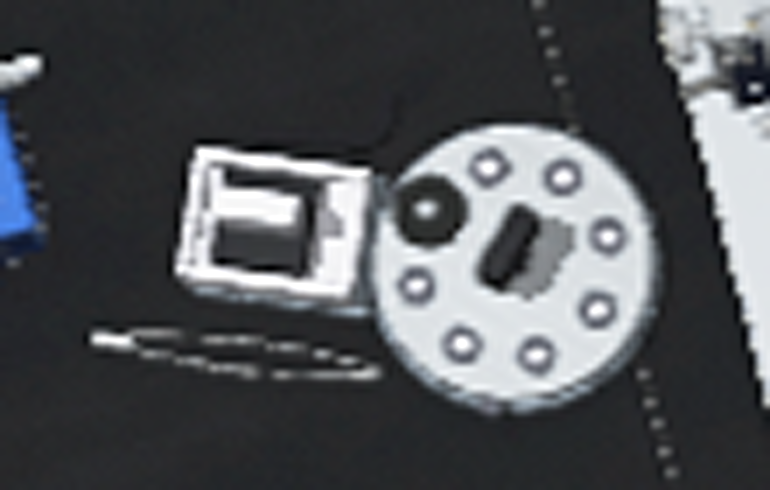

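View pics/sidez.png

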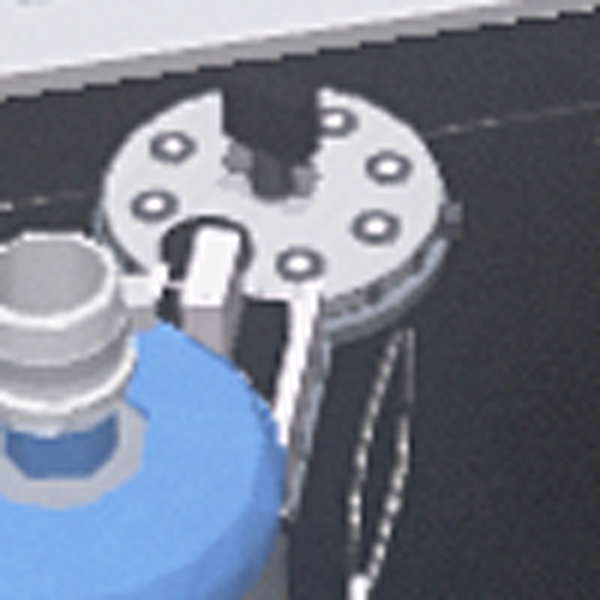

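The zooms show the pad and pin at zoomed (430,210), the disc centre near (515,265), and the handle (white bar) at about (258,205). The pad is roughly one click clockwise of the track. Next I'll measure it from both views.

```bash
cat > h.py <<'E'
from workcell import bot
import cv2,numpy as np
P={n:bot.camera_params(n) for n in("top","side")}
def ray(n,uv):
    c=P[n];K,R,t=map(np.array,(c["K"],c["R"],c["t"]));uv=np.atleast_2d(uv).astype(float)
    d=(np.linalg.inv(K)@np.c_[uv,np.ones(len(uv))].T).T@R
    return -R.T@t,d
def plane(n,uv,z):
    o,d=ray(n,uv);return o+d*((z-o[2])/d[:,2])[:,None]
def tri(a,b):
    o1,d1=ray("top",a);o2,d2=ray("side",b);d1,d2=d1[0],d2[0]
    s=np.linalg.lstsq(np.c_[d1,-d2],o2-o1,rcond=None)[0]
    p,q=o1+s[0]*d1,o2+s[1]*d2;return (p+q)/2,np.linalg.norm(p-q)
def cloud(n,d,box):
    u0,v0,u1,v1=box;v,u=np.mgrid[v0:v1,u0:u1];o,r=ray(n,np.c_[u.ravel(),v.ravel()])
    z=d[v0:v1,u0:u1].ravel();return o+r*z[:,None],np.c_[u.ravel(),v.ravel()]
def circ(p):
    A=np.c_[2*p[:,:2],np.ones(len(p))];s=np.linalg.lstsq(A,(p[:,:2]**2).sum(1),rcond=None)[0]
    return s[:2],np.sqrt(s[2]+s[:2]@s[:2])
E
python3 - <<'E'
from h import *
np.set_printoptions(precision=4,suppress=True)
f=np.load("top0.npz");p,d=f["p"],f["d"]
g=cv2.cvtColor(p,cv2.COLOR_RGB2GRAY)
# depth heights
X,uv=cloud("top",d,(245,218,322,268))
for a,b in((.005,.018),(.018,.026),(.03,.036),(.038,.046),(.046,.053),(.066,.078),(.078,.086)):
    m=(X[:,2]>a)&(X[:,2]<b);q=X[m]
    if m.sum():print(a,b,m.sum(),"med",np.median(q,0),"min",q.min(0),"max",q.max(0))
# disc circle
m=np.zeros_like(g);m[218:268,276:322]=(g[218:268,276:322]>150)*255
pts=[]
for ang in np.arange(-1.9,2.2,.05):
    u=298.5+np.cos(ang)*np.arange(10,26,.25);v=243-np.sin(ang)*np.arange(10,26,.25)
    s=cv2.remap(g.astype(np.float32),u.astype(np.float32)[None],v.astype(np.float32)[None],1)[0]
    i=np.where(s>130)[0].max();pts.append((u[i],v[i]))
W=plane("top",pts,.022);c,r=circ(W);e=np.hypot(*(W[:,:2]-c).T)-r
k=abs(e)<.003;c,r=circ(W[k]);print("disc",c,r,k.sum(),len(k),"rms",e[k].std())
# dots side/top local maxima tri
def dot(n,img,uv,w=3):
    gg=cv2.cvtColor(img,cv2.COLOR_RGB2GRAY).astype(float);u,v=map(int,np.round(uv));s=gg[v-w:v+w+1,u-w:u+w+1]
    y,x=np.mgrid[-w:w+1,-w:w+1];q=np.clip(185-s,0,None)  # dark ring centroid
    return np.array([u+(q*x).sum()/q.sum(),v+(q*y).sum()/q.sum()])
sp=np.load("side0.npz")["p"]
T=[(415,285),(462,345),(537,355),(597,310),(608,236),(562,177),(489,166)]
S=[(300,263),(376,227),(389,167),(334,121),None,(172,146),(154,205)]
D=[]
for a,b in zip(T,S):
    a=dot("top",p,(225+a[0]/7,205+a[1]/7));D.append(a)
    if b: b=dot("side",sp,(270+b[0]/6,255+b[1]/6)); x,e=tri(a,b);print("plug",x,e)
W=plane("top",D,.022);c,r=circ(W);print("plug circle",c,r)
print("angles",np.degrees(np.arctan2(*(W[:,:2]-c).T[::-1])))
pad=plane("top",[(225+430/7,205+210/7)],.028)[0];print("pad",pad,np.degrees(np.arctan2(*(pad[:2]-c)[::-1])))
for u,v in((198,150),(372,172),(355,303),(180,272)): print("rail corner",plane("top",[(225+u/7,205+v/7)],.042)[0])
E
```

```text
0.005 0.018 644 med [0.4615 0.2554 0.0113] min [0.3925 0.1516 0.005 ] max [0.5525 0.3925 0.018 ]
0.018 0.026 753 med [0.4674 0.2234 0.0218] min [0.4014 0.1639 0.018 ] max [0.5394 0.3705 0.026 ]
0.03 0.036 119 med [0.4857 0.3008 0.0324] min [0.413  0.1828 0.0301] max [0.52   0.3692 0.036 ]
0.038 0.046 139 med [0.4786 0.3368 0.0426] min [0.4527 0.2191 0.0382] max [0.5207 0.3714 0.046 ]
0.046 0.053 100 med [0.4788 0.3302 0.0496] min [0.4537 0.2125 0.046 ] max [0.5159 0.3701 0.0527]
0.066 0.078 72 med [0.4788 0.23   0.0713] min [0.4562 0.2117 0.0663] max [0.4944 0.3492 0.078 ]
0.078 0.086 33 med [0.4874 0.3325 0.0812] min [0.4804 0.3167 0.0787] max [0.4962 0.3505 0.0849]
disc [0.4702 0.2248] 0.06284170054121191 82 82 rms 0.0009293102954057355
plug [0.461  0.2669 0.0214] 0.0003079895409500968
plug [0.4333 0.2471 0.0212] 0.00028737241473720767
plug [0.4287 0.2137 0.0213] 0.00015960094415930733
plug [0.449  0.1864 0.0209] 0.0011926530090121037
plug [0.5093 0.2016 0.0217] 0.0008706575722494334
plug [0.5141 0.2338 0.0201] 1.8760300282397592e-06
plug circle [0.4709 0.2242] 0.04396037588454326
angles [ 103.3431  148.8092 -166.1135 -121.0844  -75.1592  -30.7786   12.5892]
pad [0.4924 0.2592 0.028 ] 58.506918650339045
rail corner [0.5187 0.3612 0.042 ]
rail corner [0.5074 0.2838 0.042 ]
rail corner [0.4487 0.2914 0.042 ]
rail corner [0.4639 0.3688 0.042 ]
```

```bash
python3 - <<'E'
from h import *
np.set_printoptions(precision=3,suppress=True)
d=np.load("top0.npz")["d"]
for n,b in dict(carboy=(160,200,205,246),box1=(188,295,250,345),box2=(258,280,320,335),shelf=(180,172,300,190),dark=(255,150,335,192),forceps=(236,246,284,262)).items():
    X,uv=cloud("top",d,b);X=X[X[:,2]<1];print(n,"zpct",np.percentile(X[:,2],[5,50,95,100]));h=X[X[:,2]>.6*X[:,2].max()];print("  ",h.min(0),h.max(0))
f=np.load("top0.npz");X,uv=cloud("top",d,(255,225,275,250));g=f["p"][uv[:,1],uv[:,0]].mean(1)
m=(X[:,2]>.074)&(X[:,2]<.09);print("handle",m.sum(),X[m].mean(0),np.median(X[m],0))
m&=(g>150);u=uv[m].astype(np.float32);print(cv2.minAreaRect(u),plane("top",[cv2.minAreaRect(u)[0]],.082))
w=plane("top",u,.082)[:,:2].astype(np.float32)*1000;print("rect mm",cv2.minAreaRect(w))
X,uv=cloud("top",d,(285,225,312,252));m=(X[:,2]>.064)&(X[:,2]<.08);w=X[m][:,:2].astype(np.float32)*1000;print("knob",m.sum(),X[m].mean(0),cv2.minAreaRect(w))
E
```

```text
carboy zpct [0.068 0.176 0.26  0.288]
   [0.458 0.51  0.173] [0.557 0.596 0.288]
box1 zpct [-0.004  0.111  0.657  0.678]
   [0.168 0.319 0.626] [0.189 0.403 0.678]
box2 zpct [-0.005  0.097  0.138  0.152]
   [0.194 0.171 0.091] [0.323 0.337 0.152]
shelf zpct [-0.005  0.077  0.288  0.299]
   [0.593 0.395 0.249] [0.631 0.536 0.299]
dark zpct [-0.001  0.116  0.288  0.329]
   [0.648 0.173 0.249] [0.692 0.329 0.329]
forceps zpct [-0.008  0.001  0.022  0.046]
   [0.445 0.279 0.028] [0.459 0.342 0.046]
handle 54 [0.487 0.333 0.081] [0.487 0.333 0.08 ]
((260.5231018066406, 233.81539916992188), (11.411194801330566, 4.465250492095947), 7.125016689300537) [[0.488 0.334 0.082]]
rect mm ((487.5896301269531, 333.6177978515625), (34.91816711425781, 13.707509994506836), 81.80148315429688)
knob 51 [0.471 0.225 0.07 ] ((471.23577880859375, 225.11058044433594), (14.814960479736328, 32.3159065246582), 59.743011474609375)
```

Call:
step_arm([
  [1, [30, -30, 0], [0, 0, -0.05]],
  [1, [60, -60, 0], [0, 0, -0.1]],
  [1, [90, -90, 0], [0, 0, -0.15]],
  [1, [120, -120, 0], [0, 0, -0.218]],
  [1, [150, -150, 0], [0, 0, -0.218]],
  [1, [180, -180, 0], [0, 0, -0.218]],
  [1, [210, -210, 0], [0, 0, -0.218]],
  [1, [240, -240, 0], [0, 0, -0.218]],
])

```text
time: 0.9
ee_pos: [0.4169, 0.2796, 0.2498]
tcp_rot: [-180.0, -0.0, 148.8]
wrist_force: [0.4, 1.7, -0.0]
opening: 0.0853
grasp_force: 0.0
```

Call:
step_arm([
  [1, [30, -30, -20], [0, 0, 0]],
  [1, [55, -56, -50], [0, 0, 0]],
  [1, [55, -56, -80], [0, 0, 0]],
  [1, [55, -56, -100], [0, 0, 0]],
  [1, [55, -56, -100], [0, 0, 0]],
  [1, [55, -56, -100], [0, 0, 0]],
])

```text
time: 1.5
ee_pos: [0.4709, 0.2251, 0.1504]
tcp_rot: [-180.0, -0.0, 148.9]
wrist_force: [0.4, 0.8, 0.0]
opening: 0.0856
grasp_force: 0.0
```

```bash
python3 - <<'E'
from workcell import bot
import numpy as np
print({k:np.round(v,4).tolist() for k,v in bot.get_obs().items() if k!="joint_efforts"})
E
```

```text
{'time': 1.5, 'q': [25.5466, 0.3252, -5.7638, 83.934, -0.0003, 56.6952], 'qd': [0.2456, -0.7814, 1.6731, 0.1866, 0.0563, 0.0105], 'ee_pos': [0.4709, 0.2251, 0.1504], 'tcp_rot': [-179.9807, -0.0124, 148.8514], 'wrist_force': [0.431, 0.781, 0.0035], 'torque': [-0.0654, 0.008, 0.0217], 'grasp_force': 0.0, 'opening': 0.0856}
```

Call:
step_arm([
  [1, [0, -0.5, -30], [0, 0, 0]],
  [1, [0, -0.5, -60], [0, 0, 0]],
  [1, [0, -0.5, -80], [0, 0, 0]],
  [1, [0, -0.5, -90], [0, 0, 0]],
  [1, [0, -0.5, -90], [0, 0, 0]],
])

```text
time: 2.0
ee_pos: [0.4709, 0.2248, 0.0601]
tcp_rot: [-180.0, -0.0, 148.9]
wrist_force: [0.1, -0.3, 0.3]
opening: 0.0853
grasp_force: 0.0
```

Call:
step_arm([
  [0, [0, 0, 0], [0, 0, 0]],
  [0, [0, 0, 0], [0, 0, 0]],
  [0, [0, 0, 0], [0, 0, 0]],
  [0, [0, 0, 0], [0, 0, 0]],
  [0, [0, 0, 0], [0, 0, 0]],
  [0, [0, 0, 0], [0, 0, 0]],
  [0, [0, 0, 0], [0, 0, 0]],
  [0, [0, 0, 0], [0, 0, 0]],
], force=40)

```text
time: 2.8
ee_pos: [0.4715, 0.225, 0.0605]
tcp_rot: [179.9, 0.0, 148.9]
wrist_force: [2.4, 4.0, 4.3]
opening: 0.0135
grasp_force: 44.1
```

```bash
python3 - <<'E'
from workcell import bot
import numpy as np
print({k:np.round(v,4).tolist() for k,v in bot.get_obs().items() if k!="joint_efforts"})
E
```

```text
{'time': 2.8, 'q': [25.502, 1.8106, -14.2449, 73.8627, 0.0276, 56.6454], 'qd': [-0.0813, 0.0294, -0.0169, -0.0019, 0.0148, 0.0281], 'ee_pos': [0.4715, 0.225, 0.0605], 'tcp_rot': [179.9165, 0.0219, 148.8567], 'wrist_force': [2.4398, 3.9933, 4.3457], 'torque': [0.7966, -0.2317, 0.0388], 'grasp_force': 44.0647, 'opening': 0.0135}
```

Call:
step_arm([
  [0, [0, 0, 0], [0, 0, 0.08]],
  [0, [0, 0, 0], [0, 0, 0.16]],
  [0, [0, 0, 0], [0, 0, 0.24]],
  [0, [0, 0, 0], [0, 0, 0.32]],
  [0, [0, 0, 0], [0, 0, 0.393]],
  [0, [0, 0, 0], [0, 0, 0.393]],
  [0, [0, 0, 0], [0, 0, 0.393]],
], force=60)

```text
time: 3.5
ee_pos: [0.4713, 0.2246, 0.0605]
tcp_rot: [180.0, 0.0, 171.4]
wrist_force: [0.7, 2.2, 4.7]
opening: 0.0132
grasp_force: 59.1
```

```bash
python3 - <<'E'
from workcell import bot
import numpy as np
print({k:np.round(v,4).tolist() for k,v in bot.get_obs().items() if k!="joint_efforts"})
E
```

```text
{'time': 3.5, 'q': [25.4859, 1.8002, -14.2527, 73.9018, -0.0124, 34.1203], 'qd': [-0.0339, 0.0283, -0.0261, -0.0787, -0.0492, 0.1947], 'ee_pos': [0.4713, 0.2246, 0.0605], 'tcp_rot': [179.9849, 0.0444, 171.3656], 'wrist_force': [0.703, 2.1801, 4.702], 'torque': [0.2762, -0.0694, 0.0065], 'grasp_force': 59.06, 'opening': 0.0132}
```

Call:
step_arm([
  [1, [0, 0, 0], [0, 0, 0]],
  [1, [0, 0, 0], [0, 0, 0]],
  [1, [0, 0, 0], [0, 0, 0]],
  [1, [0, 0, 0], [0, 0, 0]],
  [1, [0, 0, 0], [0, 0, 0]],
  [1, [0, 0, 0], [0, 0, 0]],
  [1, [0, 0, 20], [0, 0, 0]],
  [1, [0, 0, 50], [0, 0, 0]],
])

```text
time: 4.3
ee_pos: [0.47, 0.2241, 0.1089]
tcp_rot: [-179.9, -0.2, 171.4]
wrist_force: [1.2, 0.6, -0.9]
opening: 0.0851
grasp_force: 0.0
```

Call:
step_arm([
  [1, [-20, 20, 40], [0, 0, 0.13]],
  [1, [-50, 50, 70], [0, 0, 0.26]],
  [1, [-80, 80, 90], [0, 0, 0.4]],
  [1, [-110, 100, 90], [0, 0, 0.54]],
  [1, [-140, 110, 90], [0, 0, 0.68]],
  [1, [-170, 110, 90], [0, 0, 0.82]],
  [1, [-170, 110, 90], [0, 0, 0.82]],
])

```text
time: 5.0
ee_pos: [0.2986, 0.3348, 0.2005]
tcp_rot: [180.0, 0.0, -141.3]
wrist_force: [0.5, 1.0, -0.5]
opening: 0.0854
grasp_force: 0.0
```

```bash
python3 - <<'E'
from h import *
p,d=bot.camera("top");np.savez("top1.npz",p=p,d=d)
s,ds=bot.camera("side")
a=cv2.resize(p[205:275,235:335,::-1],None,fx=5,fy=5,interpolation=cv2.INTER_CUBIC)
b=cv2.resize(s[255:325,270:370,::-1],None,fx=5,fy=5,interpolation=cv2.INTER_CUBIC)
cv2.imwrite("pics/turned.png",cv2.resize(np.vstack([a,b]),None,fx=.85,fy=.85))
E
```

```text
(no output)
```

View pics/turned.png

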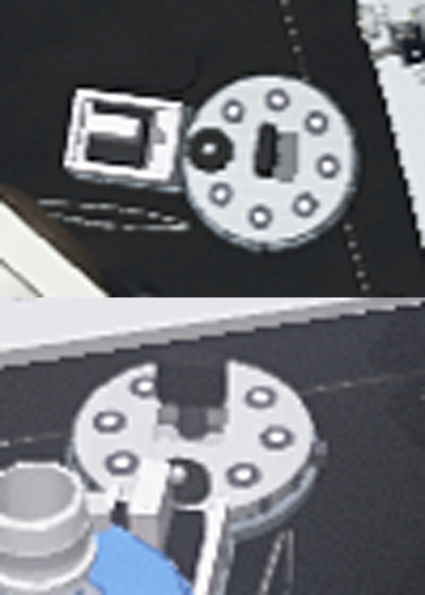

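The pin's pad at picture (210,150) is now in line with the track, and the cap and its handle are still parked. I'll refine the axis, pin and handle positions.

```bash
python3 - <<'E'
from h import *
np.set_printoptions(precision=4,suppress=True)
f=np.load("top1.npz");p,d=f["p"],f["d"];g=cv2.cvtColor(p,cv2.COLOR_RGB2GRAY).astype(float)
def cen(uv,w,th):
    u,v=np.round(uv).astype(int);s=g[v-w:v+w+1,u-w:u+w+1];y,x=np.mgrid[-w:w+1,-w:w+1];q=np.clip(th-s,0,None);return [u+(q*x).sum()/q.sum(),v+(q*y).sum()/q.sum()]
T=[(232,110),(277,99),(316,121),(328,165),(304,204),(260,215),(221,193)]
D=[cen((235+a/4.25,205+b/4.25),3,185) for a,b in T]
W=plane("top",D,.022)[:,:2];c,r=circ(W);a=np.degrees(np.arctan2(*(W-c).T[::-1]))
off=np.mean((a-81.3+22.5)%45-22.5);print("axis",c,r,"pin angle",81.3+off)
th=np.radians(81.3+off);print("pin",c+.044*np.array([np.cos(th),np.sin(th)]))
bx=(255,225,275,250);X,uv=cloud("top",d,bx);m=(X[:,2]>.074)&(X[:,2]<.09)&(g[uv[:,1],uv[:,0]]>150)
w=plane("top",uv[m],.082)[:,:2].astype(np.float32);R=cv2.minAreaRect(w*1000);print("handle",R)
h=np.array(R[0])/1000-c;e=np.array([np.cos(th),np.sin(th)]);print("along",h@e,"lateral(+left)",e[0]*h[1]-e[1]*h[0], "need slide",h@e-.044)
E
```

```text
axis [0.471 0.224] 0.04402107588110309 pin angle 81.57933106056691
pin [0.4775 0.2675]
handle ((487.7781982421875, 333.59063720703125), (34.91816711425781, 13.326458930969238), 81.80148315429688)
along 0.11086782339798756 lateral(+left) -0.0005371858601165985 need slide 0.06686782339798757
```

Call:
step_arm([
  [1, [35, 0, 0], [0, 0, 0.14]],
  [1, [70, 0, 0], [0, 0, 0.28]],
  [1, [110, 0, 0], [0, 0, 0.42]],
  [1, [150, -1, 0], [0, 0, 0.56]],
  [1, [180, -1, 0], [0, 0, 0.7]],
  [1, [189, -1, -20], [0, 0, 0.749]],
  [1, [189, -1, -50], [0, 0, 0.749]],
  [1, [189, -1, -50], [0, 0, 0.749]],
])

```text
time: 5.9
ee_pos: [0.4899, 0.3318, 0.1453]
tcp_rot: [179.7, -0.3, -98.9]
wrist_force: [-0.4, 0.1, 0.7]
opening: 0.0858
grasp_force: 0.0
```

Call:
step_arm([
  [1, [0, 0, -20], [0, 0, 0]],
  [1, [0, 0, -20], [0, 0, 0]],
  [1, [0, 0, -20], [0, 0, 0]],
])

```text
time: 6.2
ee_pos: [0.4903, 0.3334, 0.1311]
tcp_rot: [-180.0, 0.0, -98.8]
wrist_force: [-0.5, -0.2, 0.8]
opening: 0.0856
grasp_force: 0.0
```

```bash
python3 - <<'E'
from workcell import bot
import numpy as np
print({k:np.round(v,4).tolist() for k,v in bot.get_obs().items() if k!="joint_efforts"})
E
```

```text
{'time': 6.2, 'q': [34.2169, 10.1078, 2.6095, 82.4815, -0.0039, -46.982], 'qd': [0.0514, -0.4311, 0.8954, -0.1034, 0.08, -0.0569], 'ee_pos': [0.4903, 0.3334, 0.1311], 'tcp_rot': [-179.9826, 0.0109, -98.801], 'wrist_force': [-0.4852, -0.2354, 0.767], 'torque': [-0.0393, -0.0325, -0.0443], 'grasp_force': 0.0, 'opening': 0.0856}
```

Call:
step_arm([
  [1, [-2.5, 0, -20], [0, 0, 0.006]],
  [1, [-2.5, 0, -40], [0, 0, 0.006]],
  [1, [-2.5, 0, -52], [0, 0, 0.006]],
  [1, [-2.5, 0, -58], [0, 0, 0.006]],
  [1, [-2.5, 0, -58], [0, 0, 0.006]],
  [1, [-2.5, 0, -58], [0, 0, 0.006]],
])

```text
time: 6.8
ee_pos: [0.4879, 0.3338, 0.0731]
tcp_rot: [-179.9, 0.0, -98.4]
wrist_force: [0.6, 1.4, 1.0]
opening: 0.085
grasp_force: 0.0
```

Call:
step_arm([
  [0, [0, 0, 0], [0, 0, 0]],
  [0, [0, 0, 0], [0, 0, 0]],
  [0, [0, 0, 0], [0, 0, 0]],
  [0, [0, 0, 0], [0, 0, 0]],
  [0, [0, 0, 0], [0, 0, 0]],
  [0, [0, 0, 0], [0, 0, 0]],
  [0, [0, 0, 0], [0, 0, 0]],
  [0, [0, 0, 0], [0, 0, 0]],
], force=40)

```text
time: 7.6
ee_pos: [0.4877, 0.3336, 0.0722]
tcp_rot: [-180.0, 0.0, -98.4]
wrist_force: [2.0, -0.7, 2.5]
opening: 0.0134
grasp_force: 40.5
```

```bash
python3 - <<'E'
from workcell import bot
import numpy as np
print({k:np.round(v,4).tolist() for k,v in bot.get_obs().items() if k!="joint_efforts"})
E
```

```text
{'time': 7.6, 'q': [34.3752, 10.766, -3.1681, 76.0365, -0.0078, -47.2202], 'qd': [0.0201, 0.0242, 0.102, 0.0719, -0.0425, -0.0658], 'ee_pos': [0.4877, 0.3336, 0.0722], 'tcp_rot': [-179.9731, 0.0143, -98.4047], 'wrist_force': [1.9653, -0.6617, 2.4567], 'torque': [-0.0184, -0.1547, 0.0481], 'grasp_force': 40.5413, 'opening': 0.0134}
```

Call:
step_arm([
  [0, [-1, -7, -0.3], [0, 0, 0]],
  [0, [-2.1, -14, -0.3], [0, 0, 0]],
  [0, [-3.1, -21, -0.3], [0, 0, 0]],
  [0, [-4.2, -28, -0.3], [0, 0, 0]],
  [0, [-5.2, -35, -0.3], [0, 0, 0]],
  [0, [-6.3, -42, -0.3], [0, 0, 0]],
  [0, [-7.3, -49, -0.3], [0, 0, 0]],
  [0, [-8.2, -55, -0.3], [0, 0, 0]],
], force=50)

```text
time: 8.4
ee_pos: [0.4793, 0.2782, 0.0721]
tcp_rot: [-180.0, 0.1, -98.4]
wrist_force: [0.8, 3.3, 5.4]
opening: 0.013
grasp_force: 49.8
```

Call:
step_arm([
  [0, [-0.4, -3, 0], [0, 0, 0]],
  [0, [-0.8, -6, 0], [0, 0, 0]],
  [0, [-1.0, -8, 0], [0, 0, 0]],
  [0, [-1.2, -9.5, 0], [0, 0, 0]],
  [0, [-1.4, -10.5, 0], [0, 0, 0]],
  [0, [-1.4, -11, 0], [0, 0, 0]],
  [0, [-1.4, -11, 0], [0, 0, 0]],
])

```text
time: 9.1
ee_pos: [0.4777, 0.2673, 0.0712]
tcp_rot: [180.0, -0.0, -98.4]
wrist_force: [-0.1, 0.5, -1.9]
opening: 0.0133
grasp_force: 48.8
```

```bash
python3 - <<'E'
from workcell import bot
import numpy as np
print({k:np.round(v,4).tolist() for k,v in bot.get_obs().items() if k not in("joint_efforts","q","qd")})
E
```

```text
{'time': 9.1, 'ee_pos': [0.4777, 0.2673, 0.0712], 'tcp_rot': [179.9608, -0.0488, -98.4043], 'wrist_force': [-0.0863, 0.4802, -1.9357], 'torque': [0.002, -0.0029, -0.0049], 'grasp_force': 48.8055, 'opening': 0.0133}
```

Call:
step_arm([
  [0, [0, 0, -1], [0, 0, 0]],
  [0, [0, 0, -2], [0, 0, 0]],
  [0, [0, 0, -3], [0, 0, 0]],
  [0, [0, 0, -4], [0, 0, 0]],
  [0, [0, 0, -5], [0, 0, 0]],
  [0, [0, 0, -5], [0, 0, 0]],
])

```text
time: 9.7
ee_pos: [0.4778, 0.2676, 0.0665]
tcp_rot: [180.0, -0.0, -98.4]
wrist_force: [-0.0, 0.2, -2.2]
opening: 0.0132
grasp_force: 48.8
```

Call:
step_arm([
  [0, [0, 0, -1], [0, 0, 0]],
  [0, [0, 0, -2], [0, 0, 0]],
  [0, [0, 0, -3], [0, 0, 0]],
  [0, [0, 0, -4], [0, 0, 0]],
  [0, [0, 0, -4.5], [0, 0, 0]],
  [0, [0, 0, -5], [0, 0, 0]],
  [0, [0, 0, -5], [0, 0, 0]],
], force=80)

```text
time: 10.4
ee_pos: [0.4782, 0.2678, 0.062]
tcp_rot: [-180.0, 0.0, -98.4]
wrist_force: [0.3, 0.8, 5.2]
opening: 0.0127
grasp_force: 80.9
```

Call:
step_arm([
  [0, [0, 0, -0.8], [0, 0, 0]],
  [0, [0, 0, -1.6], [0, 0, 0]],
  [0, [0, 0, -2], [0, 0, 0]],
  [0, [0, 0, -2], [0, 0, 0]],
  [0, [0, 0, -2], [0, 0, 0]],
  [0, [0, 0, -2], [0, 0, 0]],
])

```text
time: 11.0
ee_pos: [0.4784, 0.2678, 0.0612]
tcp_rot: [-179.9, 0.1, -98.4]
wrist_force: [-1.6, -3.0, 13.3]
opening: 0.0125
grasp_force: 82.5
```

```bash
python3 - <<'E'
from h import *
p,d=bot.camera("top");s,ds=bot.camera("side")
a=cv2.resize(p[190:290,225:335,::-1],(440,400),interpolation=cv2.INTER_CUBIC)
b=cv2.resize(s[240:340,260:350,::-1],(360,400),interpolation=cv2.INTER_CUBIC)
cv2.imwrite("pics/end.png",np.hstack([a,b]))
o=bot.get_obs();print(o["time"],o["ee_pos"],o["wrist_force"],o["torque"],o["grasp_force"])
E
```

```text
11.1 [0.47841127 0.26777357 0.06115523] [-2.01605026 -1.2508317  13.91014046] [-0.34145419  0.41138916 -0.05034255] 82.45497107505798
```

View pics/end.png

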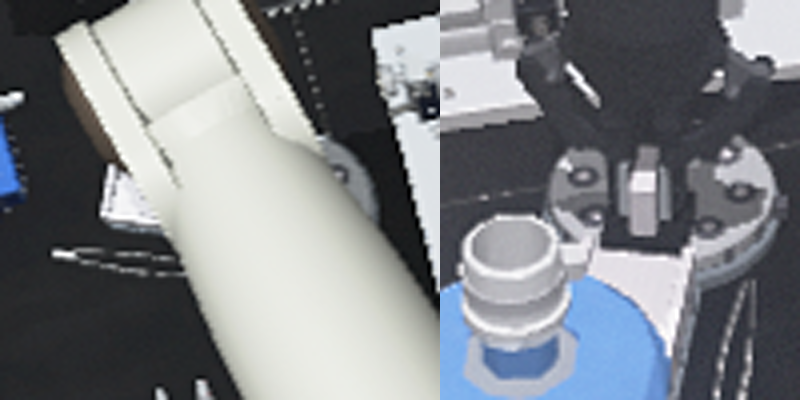

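The side view shows the cap seated level at the station with its handle, at (645,190), held between the fingers. The track is empty and the forceps haven't moved. The cap has dropped 11 mm in total and is pressed with about 15 N, so the pad is at its stop.

```bash
python3 -c "
from workcell import bot
print(bot.job_done())"
```

```text
the job is handed in; nothing more can be done
None
```

I handed the job in at about 11 s: the turntable was turned one click anticlockwise so the pin lines up with the track, and the cap was slid over the pin and is still held by its handle, pressed fully down on its pad with about 15 N.

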